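# Run down the loose wing nut of a flower press

## Task

One of the four wing nuts on the wooden flower press stands up loose on its stud. Push its wings round clockwise (seen from above) with the shut fingertips, stroke after stroke, until it is down snug on the board; do not pinch it or force it hard. Leave the three tight nuts as they are, leave everything else standing where it is, and finish with the hand clear.

Things in the scene. Friction and masses are not known exactly. Their poses are not given: they have to be found in the camera images.
- press: wooden flower press fixed to the table. Origin on the table under its centre, z up. Two plywood boards 176 (x) x 192 (y) mm, upper face 40 mm above the table. Four upright 8 mm studs, tops 76 mm above the table, at x = +-54, y = +-66 mm, each with one wing nut, all alike; the loose one, at any corner, stands 7 to 12 mm above the board on bare stud, the others sit on the board.
- press_beam (a point): centre of the top face of the press's solid wooden beam, 75 mm above the table, axes as the press. The beam, 40 mm wide (x) and 35 mm high, runs along y over the whole top board. Its sides are 34 mm from the studs' axes: too narrow for a shut finger pair to pass between a nut's hub and the beam, so a nut is open on its outer side and its two ends along y.
- nut_loose_hub (a point): the loose steel wing nut, on its turning axis at its underside, z up, x along the wings; turns and rises with it. Hub 16 mm diameter, 15 mm high. Two flat wings 5 mm thick reach 28 mm from the axis along +x and -x, 5 to 24 mm above the underside, outer ends rounded. The point is 40 mm above the table when snug.
- nut_loose (a joint): how far the loose nut is unscrewed, rad: 0 = snug on the board, where it meets a springy stop (yields from 0.08 N m, about 1.2 N m per rad, springs back; still reads 0), grows counterclockwise seen from above; 6 to 9.4 at the start. Coarse thread: 8 mm of height per turn. Turns with about 1.5 N square on a wing 20 mm from the axis and stays where it is left.
- nut_tight_a_hub (a point): A snug nut, same shape: point on its axis at its underside, 40 mm above the table, z up, x along the wings, which reach 28 mm to either side.
- nut_tight_a (a joint): how far that nut is unscrewed, rad: 0 = snug, as at the start; stiff, gives way at about 18 N pushed on a wing 20 mm from the axis.
- nut_tight_b_hub (a point): A snug nut, same shape: point on its axis at its underside, 40 mm above the table, z up, x along the wings, which reach 28 mm to either side.
- nut_tight_b (a joint): how far that nut is unscrewed, rad: 0 = snug, as at the start; stiff, gives way at about 18 N pushed on a wing 20 mm from the axis.
- nut_tight_c_hub (a point): A snug nut, same shape: point on its axis at its underside, 40 mm above the table, z up, x along the wings, which reach 28 mm to either side.
- nut_tight_c (a joint): how far that nut is unscrewed, rad: 0 = snug, as at the start; stiff, gives way at about 18 N pushed on a wing 20 mm from the axis.
- eraser: white eraser 30 x 16 x 11 mm, lying on the press's top board midway between the two nuts on the press's -x side; origin under its centre
- pencil: flat unpainted pencil 10 x 150 x 8 mm (along its y), lying on top of the press's beam; origin under its centre
- tin: open red tin, 68 mm diameter, 78 mm high, on the table; origin under its centre
- matchbox: cardboard matchbox 55 x 36 x 15 mm on the table; origin under its centre
- paintjar: small amber jar with white cap, 48 mm diameter, 55 mm high, on the table; origin under its centre
- candle: white ceramic candle jar, 80 mm diameter, 88 mm high, on the table; origin under its centre
- flowerpot: small empty terracotta pot, 84 mm diameter, 75 mm high, on the table; origin under its centre

How it is judged (in metres and radians):
At the end, for the whole second after the job is handed in: The loose nut is within 0.2 rad of snug and at rest, the other three are within 0.2 rad of snug, and every bystander is within 20 mm of where it stood (value of joint each of nut_loose, nut_tight_a, nut_tight_b, nut_tight_c below 0.2 rad and velocity of joint nut_loose between -0.05 and 0.05 rad/s and distance of each of eraser, pencil, tin, matchbox, paintjar, candle, flowerpot from where it was at the start of the episode below 0.02 m); the robot touches nothing.
It fails at once if a tight nut is loosened by more than 0.3 rad (value of joint any of nut_tight_a, nut_tight_b, nut_tight_c above 0.3 rad).
It fails at once if the loose nut is unscrewed nearly off its stud (beyond 11 rad) (value of joint nut_loose above 11 rad).
It fails at once if the loose nut is pinched or forced: the fingers press on it with more than 40 N (contact force between the fingers and nut_loose above 40 N).
It fails at once if a bystander is lifted, carried or pushed more than 30 mm from its place (distance of any of eraser, pencil, tin, matchbox, paintjar, candle, flowerpot from where it was at the start of the episode above 0.03 m).
It also fails if it takes over 66 s, if anything falls off the work surface, if the arm or the gripper's body presses on something with over 40 N, if the wrist force passes 120 N, or if a joint passes its speed limit or range.

## Robot

A 7-joint arm with a two-finger parallel gripper is mounted at the origin on the work surface. World frame = base frame: x ahead of the robot, y to its left, z up, the work surface at z = 0. Lengths are in m, angles in degrees, forces in N, time in s.
With the tool pointing down it reaches from about 0.35 to 0.9 m from the base axis. Payload 7.2 kg.
Tool frame: the origin (TCP) lies at the very end of the fingers, on their centre line; the grasp point (between the pads) lies 19 mm behind it (ctrl.pinch_z is the distance from the TCP to the grasp point, in m); z points along the fingers, y is the line along which they close (so a half turn about z gives the same grasp; the last joint's range is limited). The gripper opens to 85 mm and grips with 20 to 120 N. Pads are 22 mm wide; open, the fingers measure 114 mm over their backs; the gripper's body (76 mm by 85 mm) begins 54 mm behind the grasp point. The pads swing forward as they close: fully open they stand 13 mm farther back than shut.
Start: joints at [68.973, 23.554, -0.728, 91.456, 0.321, 64.991, -4.71], TCP at [0.184, -0.597, 0.231] pointing down, gripper open.
Joint ranges: [-169.25, 169.25], [-16.82, 113.86], [-84.01, 82.57], [7.8, 145.47], [-59.2, 239.2], [7.22, 106.19], [-163.78, 163.78]. Speed limits (degrees/s): [136.94, 136.94, 172.46, 172.46, 180, 180, 180].

## Interface

Orientations are given as [roll, pitch, yaw] about the fixed x, y, z axes, in that order (R = Rz(yaw) Ry(pitch) Rx(roll)).
In Python, from cell import ctrl gives the robot as it stands.
- The arm moves only by the tool step_arm, never from a script. Its argument "deltas" is a list of rows, each an object of numbers: "x", "y", "z": the shift along the tool's x, y, z in mm; "twist": the turn about the tool's z in rad. A call has 1 to 10 rows; each row is the pose to reach, as a shift and turn from the pose commanded when the call began, along the tool's axes at that moment; what a row does not reach only later rows make up. A row lasts 1/8 s, in which the tool goes at most 62.5 mm and 10.7 degrees, less where a joint would pass 70% of its speed; a pose out of reach is approached as far as the arm can. A call with a gripper value outside its range is refused whole. "jaw" is the opening, from 0 (shut) to 1 (fully open), set as the call begins (left out, the last holds). The fingers move at their own pace and stop on an object; "squeeze" is the grip in N (left out, the last holds). Time passes only in rows, so rows that repeat a pose let the fingers close. It gives the time, the measured TCP pose, the force, the opening and the grip force at its end, in the units of the state.
- ctrl.read_state(): the state, without advancing time (a new reading comes with each control period).
- ctrl.grab_frame(name): name is "scene" or "top" or "wrist"; returns a dict with "img" (400x640x3 uint8, blue, green, red), "vfov" (degrees; the focal length in pixels is half the picture's height over the tangent of half this angle, whatever the lens; pixels are square), "cx", "cy" (the principal point, pixels), "position" and "orientation" of the camera in the world. Camera axes: x right, y down, z forward; pixel columns grow to the right and rows downward; lengths in m; the calibration is good to about 2 mm. A picture is of the moment at which its call begins. There is no depth.
- ctrl.finish_job(): hands the job in; it is judged then, once.
The state is a dict: "clock": time; "joint_pos": joint angles; "qvel": joint speeds; "tau": joint torques, N m; "eef_pos": TCP position; "ee_rot": TCP orientation; "force": force on the tool from outside, world axes, zero at the start; "torque": the same for the moment, N m; "opening": finger opening in m; "grasp_force": force on a finger pad.
Only numpy, scipy, OpenCV 4.12 (cv2) and the standard library are available. Lean on these libraries where they do the work, as an engineer would, in place of code of your own. Each camera call takes 0.05 s, during which the arm holds its last target. There are 200 camera calls.

## Working session

There is one attempt and no reset: what is moved stays moved. The work goes in short steps, Python scripts to look and compute and a tool call to move; the robot and the scene stay as the last step left them, time stands still between calls to the robot, and variables do not carry over. Pictures are saved under pics/ and viewed, at most 10 in all, crops included, and the job is handed in when it is done.

Besides the shell and the picture viewer there is one more tool, called after "Call:" as name(argument=value, ...) on one line, values as JSON. step_arm: Moves the arm, as the interface text tells. Its arguments: {"type":"object","properties":{"deltas":{"type":"array"},"jaw":{"type":"number"},"squeeze":{"type":"number"}},"required":["deltas"]}

```bash
mkdir -p pics; ls
cat > h.py <<'E'
import numpy as np, cv2, json
from scipy.spatial.transform import Rotation as R
from cell import ctrl
def grab(n,fn=None):
    f=ctrl.grab_frame(n)
    if fn: cv2.imwrite('pics/'+fn,f['img'])
    return f
def rot(o):
    o=np.array(o,float)
    return o if o.shape==(3,3) else (R.from_quat(o).as_matrix() if o.size==4 else R.from_euler('xyz',o,degrees=True).as_matrix())
def foc(f): return f['img'].shape[0]/2/np.tan(np.radians(f['vfov'])/2)
def ray(f,u,v):
    d=rot(f['orientation'])@np.array([(u-f['cx'])/foc(f),(v-f['cy'])/foc(f),1]); return np.array(f['position']),d
def onz(f,u,v,z):
    p,d=ray(f,u,v); return p+d*(z-p[2])/d[2]
def proj(f,P):
    c=rot(f['orientation']).T@(np.array(P)-f['position']); return c[:2]/c[2]*foc(f)+[f['cx'],f['cy']]
E
python3 - <<'E'
from h import *
for n in('scene','top'):
    f=grab(n,n+'1.png'); print(n,f['vfov'],f['cx'],f['cy'],f['position'],f['orientation'])
print(ctrl.read_state())
E
```

```text
pics
scene 53.0277882671124 322.6936383260211 193.45387926483403 [1.11095274 0.52564119 0.59201009] [-128.09622707    1.24418729  125.70683225]
top 53.47874579094476 311.3872446705619 192.84665059045423 [0.43237826 0.09921313 0.92547998] [-170.36920894    1.22869098  -90.80226594]
{'clock': 0.1, 'joint_pos': array([68.97228139, 23.59659406, -0.72932493, 91.49834315,  0.32063088,
       64.99150174, -4.70866217]), 'qvel': array([-0.01570778, -0.09994751, -0.03093431, -0.07465344,  0.04505582,
        0.034605  , -0.06791663]), 'tau': array([ 2.71526405e-03, -6.01822615e+01,  6.84594344e-01, -3.00090015e+01,
        1.41493781e-02,  6.40080456e-03,  2.70110650e-05]), 'eef_pos': array([ 0.18382838, -0.59688709,  0.23053097]), 'ee_rot': array([-1.79915768e+02,  5.36437507e-03,  1.71233874e+01]), 'force': array([-0.09857329,  0.52496011,  0.4520833 ]), 'torque': array([ 0.01970835,  0.00541256, -0.04950224]), 'grasp_force': 0.0, 'opening': 0.08525540590990256}
```

View pics/scene1.png

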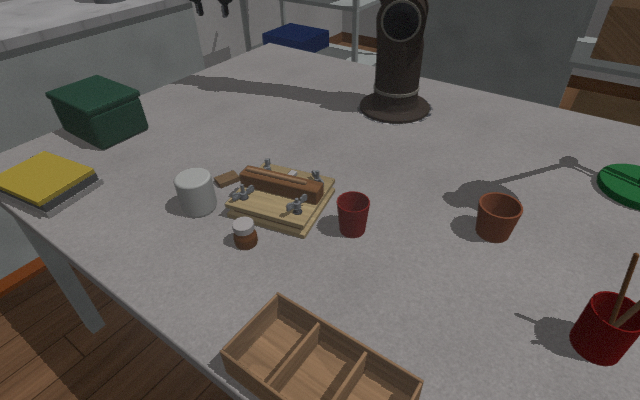

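View pics/top1.png

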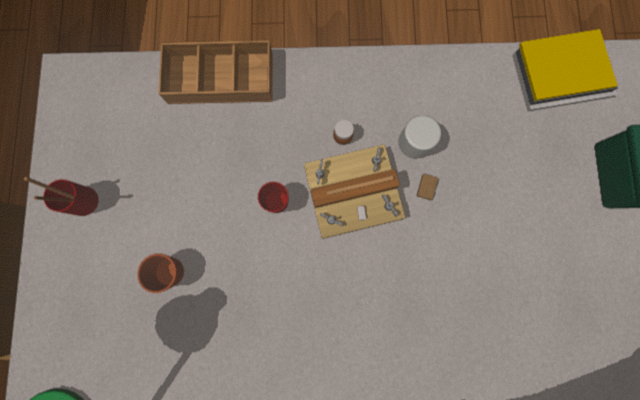

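The scene view shows the press at about (280,195) with nuts at (267,163), (315,175), (241,194) and (297,206). The top view shows it at (357,190) with nuts at (321,172), (378,158), (332,219) and (390,206). I'll zoom in on both views.

Run:
```python
import cv2,numpy as np
a=cv2.imread('pics/scene1.png')[150:240,215:345]; b=cv2.imread('pics/top1.png')[135:245,295:415]
a=cv2.resize(a,(780,540),interpolation=cv2.INTER_CUBIC)
b=cv2.resize(b,(600,550),interpolation=cv2.INTER_CUBIC)
cv2.imwrite('pics/sc.png',a);cv2.imwrite('pics/tc.png',b)
```

```text
(no output)
```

View pics/sc.png

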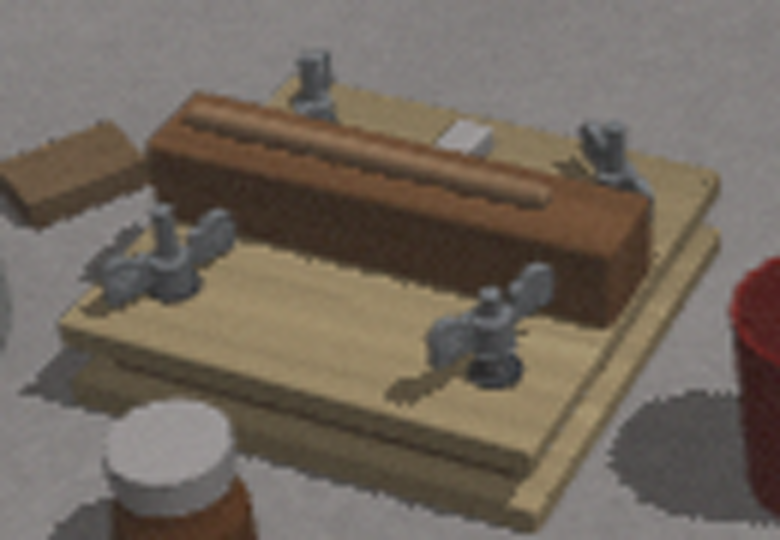

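View pics/tc.png

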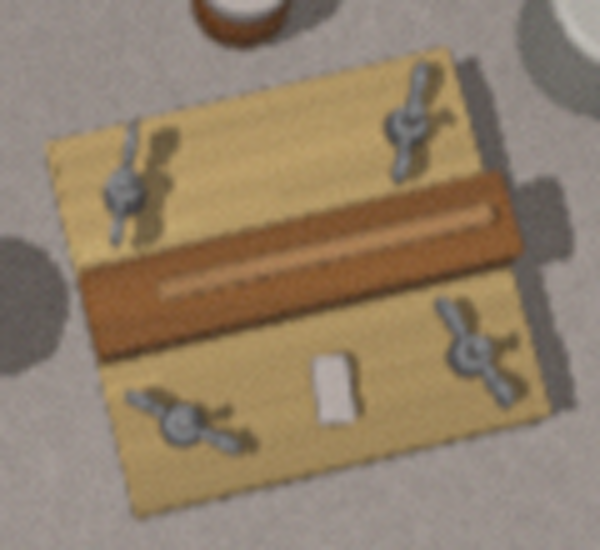

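The loose nut is the far-left one. It sits at crop pixel (490,330) in the scene view and (125,190) in the top view: its wings are high on the stud and its shadow is detached. Next I'll measure the board corners and the stud.

Run:
```python
from h import *
t=grab('top');s=grab('scene')
b=t['img']; hsv=cv2.cvtColor(b,cv2.COLOR_BGR2HSV)
T=lambda u,v:(u/5+295-.4,v/5+135-.4); S=lambda u,v:(u/6+215-.4,v/6+150-.4)
C=[onz(t,*T(*c),.04) for c in [(47,143),(447,47),(550,410),(138,518)]]
C=np.array(C)[:,:2]; print(C, C.mean(0)); 
e=[np.linalg.norm(C[i]-C[(i+1)%4]) for i in range(4)];print(e)
yd=(C[0]-C[1])+(C[3]-C[2]); xd=(C[0]-C[3])+(C[1]-C[2])
print('yaw',np.degrees(np.arctan2(-yd[0],yd[1])),np.degrees(np.arctan2(xd[1],xd[0])))
psi=np.mean([np.arctan2(-yd[0],yd[1]),np.arctan2(xd[1],xd[0])])
c=C.mean(0);Rm=np.array([[np.cos(psi),-np.sin(psi)],[np.sin(psi),np.cos(psi)]])
def tri(a,b2):
    p,d=ray(t,*a);q,g=ray(s,*b2)
    A=np.stack([d,-g],1);k=np.linalg.lstsq(A,q-p,rcond=None)[0]
    P,Q=p+k[0]*d,q+k[1]*g; return (P+Q)/2,np.linalg.norm(P-Q)
h=c+Rm@[.054,.066]; print('hub',h)
print('top px stud top',(proj(t,[*h,.076])-[294.6,134.6])*5,'scene crop',(proj(s,[*h,.076])-[214.6,149.6])*6)
print('stud tri',tri(T(123,188),S(490,290)))
P,e1=tri(T(134,128),S(448,340));Q,e2=tri(T(117,238),S(537,285))
print('wings',P,e1,Q,e2,np.degrees(np.arctan2(*(P-Q)[[1,0]])),(P+Q)/2)
for n,a in dict(tin=(275,190),jar=(344,128),candle=(423,132)).items(): print(n,onz(t,*a,.07))
print(tri(T(407,122),S(163,208)),c+Rm@[.054,-.066])
```

```text
[[ 0.6521636   0.13207327]
 [ 0.69400708 -0.05265705]
 [ 0.5255587  -0.09093303]
 [ 0.48044664  0.09353613]] [0.58804401 0.02050483]
[np.float64(0.1894100493960424), np.float64(0.17274230977871088), np.float64(0.18990516575463945), np.float64(0.17598814320127107)]
yaw 13.25302957815396 12.7246112995684
hub [0.62582814 0.09695324]
top px stud top [124.48459819 180.19976487] scene crop [492.07111306 291.32670297]
stud tri (array([0.62364889, 0.09631842, 0.07466536]), np.float64(0.003327822067699656))
wings [0.64970987 0.09388426 0.06956191] 0.003921814948498253 [0.60303625 0.09966856 0.06479989] 0.002495214500485982 -7.064692297155336 [0.62637306 0.09677641 0.0671809 ]
tin [0.58556135 0.19525413 0.07      ]
jar [0.72414416 0.04025411 0.07      ]
candle [ 0.71108389 -0.135393    0.07      ]
(array([ 0.6522924 , -0.03027962,  0.07419715]), np.float64(0.00644875372021276)) [ 0.65549658 -0.0316694 ]
```

Call:
step_arm(deltas=[{"x":20,"y":-16,"twist":-0.07},{"x":60,"y":-50,"twist":-0.2},{"x":104,"y":-86,"twist":-0.35},{"x":148,"y":-123,"twist":-0.5},{"x":192,"y":-160,"twist":-0.65},{"x":236,"y":-196,"twist":-0.8},{"x":280,"y":-233,"twist":-0.95},{"x":324,"y":-270,"twist":-1.1},{"x":362,"y":-302,"twist":-1.25},{"x":390,"y":-325,"twist":-1.4}], jaw=0)

```text
invalid input at $.deltas[0]: expected keys x, y, z, twist
```

```bash
cat >> h.py <<'E'
HUB=np.array([.625,.0967])
def goal(th,r=24.5,t=13.5,z=.05):   # finger at wing world-angle th deg -> tool-frame delta
    s=ctrl.read_state(); p=s['eef_pos']; y=s['ee_rot'][2]; a=np.radians(th)
    e=np.array([np.cos(a),np.sin(a)]);n=np.array([-e[1],e[0]])
    g=HUB+(r*e+t*n)/1000; M=rot(s['ee_rot'])
    d=M.T@(np.array([*g,z])-p)*1000
    print('clock',s['clock'],'pos',p.round(4),'rot',s['ee_rot'].round(1),'open',s['opening'],'F',s['force'].round(1)); print('j',s['joint_pos'].round(1))
    print('goal',g,'delta mm',d.round(1),'twist',np.radians((y-(th+90)+180)%360-180).round(3))
E
python3 -c "
from h import *
goal(15)"
```

```text
clock 0.2 pos [ 0.1839 -0.597   0.2308] rot [-179.9    0.    17.1] open 0.08569865084174974 F [ 0.5 -0.6  0.1]
j [69.  23.6 -0.7 91.5  0.3 65.  -4.7]
goal [0.64517113 0.11608107] delta mm [ 650.8 -545.6  181.3] twist -1.534
```

Call:
step_arm(deltas=[{"x":20,"y":-16,"z":0,"twist":-0.07},{"x":60,"y":-50,"z":0,"twist":-0.2},{"x":104,"y":-86,"z":0,"twist":-0.35},{"x":148,"y":-123,"z":0,"twist":-0.5},{"x":192,"y":-160,"z":0,"twist":-0.65},{"x":236,"y":-196,"z":0,"twist":-0.8},{"x":280,"y":-233,"z":0,"twist":-0.95},{"x":324,"y":-270,"z":0,"twist":-1.1},{"x":362,"y":-302,"z":0,"twist":-1.25},{"x":390,"y":-325,"z":0,"twist":-1.4}], jaw=0)

```text
clock: 1.45
eef_pos: [0.462, -0.1696, 0.2314]
ee_rot: [180.0, -0.0, 97.7]
force: [-0.2, -0.5, -0.0]
opening: -0.0002
grasp_force: 0.0
```

```bash
python3 -c "
from h import *
goal(15,z=.13)"
```

```text
clock 1.45 pos [ 0.462  -0.1696  0.2314] rot [180.   -0.   97.7] open -0.00017329008169894255 F [-0.2 -0.5 -0. ]
j [ 40.1  13.  -29.7 107.9   7.3  60.9  15.2]
goal [0.64517113 0.11608107] delta mm [258.5 219.9 101.6] twist -0.127
```

Call:
step_arm(deltas=[{"x":22,"y":18,"z":5,"twist":0},{"x":60,"y":50,"z":15,"twist":-0.02},{"x":100,"y":84,"z":30,"twist":-0.05},{"x":140,"y":118,"z":45,"twist":-0.08},{"x":180,"y":152,"z":60,"twist":-0.1},{"x":215,"y":182,"z":75,"twist":-0.12},{"x":242,"y":205,"z":90,"twist":-0.13},{"x":256,"y":217,"z":98,"twist":-0.13},{"x":258.5,"y":220,"z":101,"twist":-0.13},{"x":258.5,"y":220,"z":101,"twist":-0.13}])

```text
clock: 2.7
eef_pos: [0.6461, 0.1112, 0.1304]
ee_rot: [-180.0, 0.0, 104.7]
force: [-0.8, -0.6, -0.3]
opening: -0.0
grasp_force: 0.0
```

```bash
python3 -c "
from h import *
goal(15)
f=grab('wrist','w1.png');print(f['position'],f['orientation'],f['vfov'])
st=ctrl.read_state()
for P in ([*HUB,.076],[*HUB,.04],st['eef_pos']): print(proj(f,P))
"
```

```text
clock 2.7 pos [0.6461 0.1112 0.1304] rot [-180.     0.   104.7] open -3.466837743459887e-05 F [-0.8 -0.6 -0.3]
j [  7.2  35.6 -31.5  91.1  20.8  59.3 -15.6]
goal [0.64517113 0.11608107] delta mm [ 5.1  0.4 80.4] twist -0.005
[0.62406804 0.19361934 0.27349082] [1.60717647e+02 4.11276256e-03 1.46913707e+01] 67.36659777851146
[285.5414675 234.0037855]
[289.9579804  215.43328244]
[318.92381008 263.65588199]
```

View pics/w1.png

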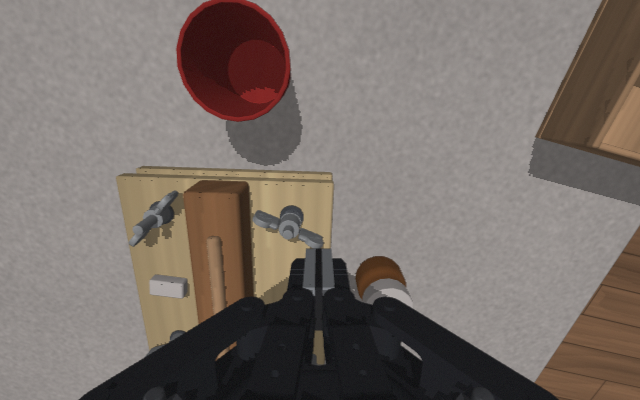

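The wrist view shows the stud top near (288,232), against a prediction of (285,234). The wings run from (258,217) to (318,243), and the shut fingertip is at about (319,248). My hub estimate is good to about 2 mm, and the slot on the CCW side of the wing is free. I'll go down now.

Call:
step_arm(deltas=[{"x":0,"y":0,"z":15,"twist":0},{"x":0,"y":0,"z":35,"twist":0},{"x":0,"y":0,"z":55,"twist":0},{"x":0,"y":-1,"z":70,"twist":0},{"x":0,"y":-2,"z":79,"twist":0},{"x":0,"y":-3,"z":80,"twist":0},{"x":0,"y":-3,"z":80,"twist":0}])

```text
clock: 3.62
eef_pos: [0.6436, 0.1122, 0.0507]
ee_rot: [180.0, -0.0, 104.8]
force: [0.7, 0.5, -1.0]
opening: 0.0002
grasp_force: 0.5
```

```bash
sed -i 's/\[.625,.0967\]/[.6256,.0975]/; s/r=24.5,t=13.5/r=21,t=13.5/' h.py; python3 -c "
from h import *
goal(15)
M=rot([0,0,0])
for sgn in range(0,11):
    a=0.172*sgn; c=np.array([13.5,21.]); R2=np.array([[np.cos(a),-np.sin(a)],[np.sin(a),np.cos(a)]]); print(round(a,3),(R2@c-c).round(1))
"
```

```text
clock 3.625 pos [0.6436 0.1122 0.0507] rot [180.   -0.  104.8] open 0.00018092096802614223 F [ 0.7  0.5 -1. ]
j [  5.7  40.5 -29.4  94.6  24.1  51.3 -18.3]
goal [0.64239039 0.1159752 ] delta mm [ 4.  -0.2  0.7] twist -0.004
0.0 [0. 0.]
0.172 [-3.8  2. ]
0.344 [-7.9  3.3]
0.516 [-12.1   3.9]
0.688 [-16.4   3.8]
0.86 [-20.6   2.9]
1.032 [-24.6   1.4]
1.204 [-28.3  -0.9]
1.376 [-31.5  -3.7]
1.548 [-34.2  -7. ]
1.72 [-36.3 -10.8]
```

Call:
step_arm(deltas=[{"x":-3.8,"y":2.0,"z":0,"twist":0.172},{"x":-7.9,"y":3.3,"z":0,"twist":0.344},{"x":-12.1,"y":3.9,"z":0,"twist":0.516},{"x":-16.4,"y":3.8,"z":0,"twist":0.688},{"x":-20.6,"y":2.9,"z":0,"twist":0.86},{"x":-24.6,"y":1.4,"z":0,"twist":1.032},{"x":-28.3,"y":-0.9,"z":0,"twist":1.204},{"x":-31.5,"y":-3.7,"z":0,"twist":1.376},{"x":-34.2,"y":-7.0,"z":0,"twist":1.548},{"x":-36.3,"y":-10.8,"z":0,"twist":1.72}])

```text
clock: 4.88
eef_pos: [0.6427, 0.0745, 0.0512]
ee_rot: [-180.0, -0.1, 5.9]
force: [0.6, 0.4, -0.9]
opening: -0.0002
grasp_force: 0.6
```

```bash
python3 -c "
from h import *
goal(-92)
f=grab('wrist','w2.png');print(proj(f,[*HUB,.076]))
"
```

```text
clock 4.875 pos [0.6427 0.0745 0.0512] rot [-1.8e+02 -1.0e-01  5.9e+00] open -0.00023741690292278039 F [ 0.6  0.4 -0.9]
j [ -7.3  36.5  -5.1  96.9   4.1  46.6 -98.3]
goal [0.63835889 0.07604165] delta mm [-4.2 -2.   1.2] twist 0.138
[267.29174332 315.27406202]
```

View pics/w2.png

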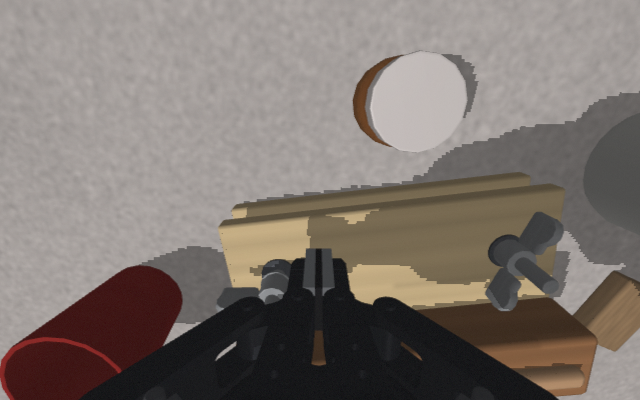

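The wrist view shows the nut turned by about 90°. Its free wing points left at (240,298), with the finger still behind the other wing. I'll finish this stroke, back off and lift.

Call:
step_arm(deltas=[{"x":-3.8,"y":2.0,"z":0,"twist":0.16},{"x":-7.4,"y":3.2,"z":0,"twist":0.32},{"x":-10.5,"y":3.7,"z":0,"twist":0.45},{"x":-10.5,"y":3.7,"z":0,"twist":0.45},{"x":-4,"y":6,"z":0,"twist":0.45},{"x":0,"y":8,"z":-10,"twist":0.45},{"x":0,"y":8,"z":-25,"twist":0.45},{"x":0,"y":8,"z":-42,"twist":0.45},{"x":0,"y":8,"z":-50,"twist":0.45}])

```text
clock: 6.05
eef_pos: [0.6438, 0.0661, 0.1024]
ee_rot: [-179.9, -0.1, -19.5]
force: [-0.4, 0.1, 0.9]
opening: -0.0002
grasp_force: 0.0
```

```bash
python3 -c "
from h import *
goal(92,z=.1)
f=grab('top','t2.png'); print(proj(f,[*HUB,.076])); print(ray(f,300,190))
a=cv2.resize(f['img'][150:200,295:350],(550,500),interpolation=2); cv2.imwrite('pics/t2c.png',a)
"
```

```text
clock 6.05 pos [0.6438 0.0661 0.1024] rot [-1.799e+02 -1.000e-01 -1.950e+01] open -0.0001581249208036707 F [-0.4  0.1  0.9]
j [ -11.3   32.8    1.7   95.5   -1.2   51.6 -118.7]
goal [0.61137533 0.11801606] delta mm [-47.9 -38.    2.4] twist 2.766
[319.2491397  170.74623456]
(array([0.43237826, 0.09921313, 0.92547998]), array([ 0.17504848,  0.04734716, -0.98386509]))
```

Call:
step_arm(deltas=[{"x":-4,"y":-3,"z":0,"twist":-0.176},{"x":-8,"y":-7,"z":0,"twist":-0.352},{"x":-13,"y":-10,"z":0,"twist":-0.528},{"x":-17,"y":-14,"z":0,"twist":-0.704},{"x":-22,"y":-18,"z":0,"twist":-0.88},{"x":-27,"y":-21,"z":0,"twist":-1.056},{"x":-32,"y":-25,"z":0,"twist":-1.232},{"x":-37,"y":-29,"z":0,"twist":-1.408},{"x":-42,"y":-33,"z":0,"twist":-1.584},{"x":-48,"y":-38,"z":0,"twist":-1.76}])

```text
clock: 7.35
eef_pos: [0.6102, 0.1178, 0.1002]
ee_rot: [-180.0, 0.0, 81.6]
force: [0.3, -0.1, -0.4]
opening: 0.0003
grasp_force: 0.0
```

Call:
step_arm(deltas=[{"x":0,"y":0,"z":0,"twist":-0.176},{"x":0,"y":0,"z":0,"twist":-0.352},{"x":0,"y":0,"z":0,"twist":-0.528},{"x":0,"y":0,"z":0,"twist":-0.704},{"x":0,"y":0,"z":0,"twist":-0.88},{"x":0,"y":0,"z":0,"twist":-1.056},{"x":0,"y":0,"z":0,"twist":-1.232},{"x":0,"y":0,"z":0,"twist":-1.408},{"x":0,"y":0,"z":0,"twist":-1.584},{"x":0,"y":0,"z":0,"twist":-1.76}])

```text
clock: 8.6
eef_pos: [0.6103, 0.1177, 0.1002]
ee_rot: [-180.0, -0.0, -177.5]
force: [0.1, -0.2, 0.7]
opening: -0.0
grasp_force: 0.0
```

```bash
python3 -c "
from h import *
goal(92,z=.05)
f=grab('wrist','w3.png'); print(proj(f,[*HUB,.076]),proj(f,ctrl.read_state()['eef_pos']))
"
```

```text
clock 8.6 pos [0.6103 0.1177 0.1002] rot [-180.    -0.  -177.5] open -4.358346483056632e-05 F [ 0.1 -0.2  0.7]
j [ 16.6  39.5 -47.2  96.9  33.2  58.6  50.4]
goal [0.61137533 0.11801606] delta mm [-1.1  0.3 50.2] twist 0.008
[285.38854339 263.06014821] [317.59260073 262.92239081]
```

View pics/w3.png

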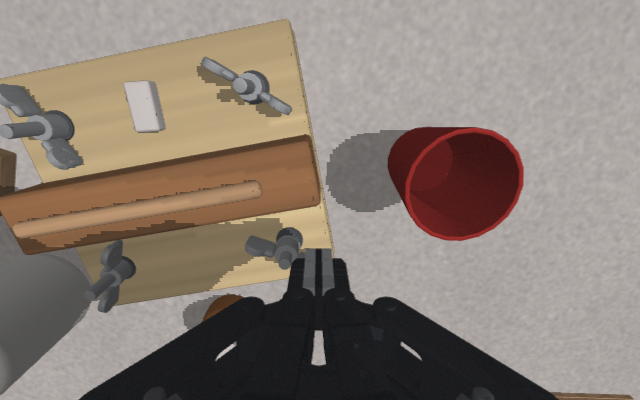

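The wrist view shows the loose nut's free wing at (252,243), left of the stud at (288,262). The other wing should be about 25° clockwise of my fingertip at (318,255), and the beam edge is well clear at row 205. I'll go down and stroke.

Call:
step_arm(deltas=[{"x":0,"y":0,"z":8,"twist":0},{"x":0,"y":0,"z":20,"twist":0},{"x":0,"y":0,"z":35,"twist":0},{"x":0,"y":0,"z":46,"twist":0},{"x":0,"y":0,"z":50,"twist":0},{"x":0,"y":0,"z":50,"twist":0}])

```text
clock: 9.4
eef_pos: [0.6104, 0.118, 0.05]
ee_rot: [180.0, -0.0, -177.9]
force: [-0.2, 0.2, -0.5]
opening: 0.0002
grasp_force: 0.0
```

Call:
step_arm(deltas=[{"x":-3.8,"y":2.0,"z":0,"twist":0.172},{"x":-7.9,"y":3.3,"z":0,"twist":0.344},{"x":-12.1,"y":3.9,"z":0,"twist":0.516},{"x":-16.4,"y":3.8,"z":0,"twist":0.688},{"x":-20.6,"y":2.9,"z":0,"twist":0.86},{"x":-24.6,"y":1.4,"z":0,"twist":1.032},{"x":-28.3,"y":-0.9,"z":0,"twist":1.204},{"x":-31.5,"y":-3.7,"z":0,"twist":1.376},{"x":-34.2,"y":-7.0,"z":0,"twist":1.548},{"x":-36.3,"y":-10.8,"z":0,"twist":1.72}])

```text
clock: 10.65
eef_pos: [0.6477, 0.1094, 0.051]
ee_rot: [179.9, -0.1, 83.3]
force: [0.6, 1.4, -1.1]
opening: -0.0
grasp_force: 0.7
```

```bash
python3 -c "
from h import *
goal(-6,z=.05)
"
```

```text
clock 10.65 pos [0.6477 0.1094 0.051 ] rot [ 1.799e+02 -1.000e-01  8.330e+01] open -3.0908381430876226e-05 F [ 0.6  1.4 -1.1]
j [  0.7  39.1 -21.2  94.5  17.4  49.6 -34.3]
goal [0.64789609 0.10873095] delta mm [-0.6  0.2  1. ] twist -0.012
```

Call:
step_arm(deltas=[{"x":-3.8,"y":2.0,"z":0,"twist":0.172},{"x":-7.9,"y":3.3,"z":0,"twist":0.344},{"x":-12.1,"y":3.9,"z":0,"twist":0.516},{"x":-16.4,"y":3.8,"z":0,"twist":0.688},{"x":-20.6,"y":2.9,"z":0,"twist":0.86},{"x":-24.6,"y":1.4,"z":0,"twist":1.032},{"x":-28.3,"y":-0.9,"z":0,"twist":1.204},{"x":-31.5,"y":-3.7,"z":0,"twist":1.376},{"x":-34.2,"y":-7.0,"z":0,"twist":1.548},{"x":-36.3,"y":-10.8,"z":0,"twist":1.72}])

```text
clock: 11.9
eef_pos: [0.6335, 0.0741, 0.051]
ee_rot: [-179.9, -0.1, -15.3]
force: [2.3, 0.3, -1.7]
opening: 0.0003
grasp_force: 1.1
```

Call:
step_arm(deltas=[{"x":0,"y":0,"z":0,"twist":0},{"x":7,"y":4,"z":0,"twist":0},{"x":8,"y":4,"z":-10,"twist":0},{"x":8,"y":4,"z":-25,"twist":0},{"x":8,"y":4,"z":-42,"twist":0},{"x":8,"y":4,"z":-50,"twist":0},{"x":8,"y":4,"z":-50,"twist":0}])

```text
clock: 12.78
eef_pos: [0.6396, 0.0678, 0.1015]
ee_rot: [-180.0, -0.1, -15.0]
force: [-0.3, 0.8, -0.2]
opening: 0.0001
grasp_force: 0.0
```

```bash
python3 -c "
from h import *
goal(95,z=.1)
"
```

```text
clock 12.775 pos [0.6396 0.0678 0.1015] rot [-1.8e+02 -1.0e-01 -1.5e+01] open 0.00010663562405143225 F [-0.3  0.8 -0.2]
j [ -13.1   32.5    3.8   96.3   -2.6   51.2 -113.1]
goal [0.6103211  0.11724349] delta mm [-41.  -40.2   1.4] twist 2.793
```

Call:
step_arm(deltas=[{"x":-4,"y":-3,"z":0,"twist":-0.175},{"x":-8,"y":-7,"z":0,"twist":-0.35},{"x":-12,"y":-11,"z":0,"twist":-0.525},{"x":-16,"y":-15,"z":0,"twist":-0.7},{"x":-20,"y":-19,"z":0,"twist":-0.875},{"x":-24,"y":-23,"z":0,"twist":-1.05},{"x":-28,"y":-27,"z":0,"twist":-1.225},{"x":-32,"y":-31,"z":0,"twist":-1.4},{"x":-36,"y":-35,"z":0,"twist":-1.57},{"x":-41,"y":-40,"z":0,"twist":-1.745}])

```text
clock: 14.02
eef_pos: [0.6092, 0.1168, 0.0996]
ee_rot: [-179.9, 0.0, 85.3]
force: [0.7, -0.8, 0.7]
opening: -0.0004
grasp_force: 0.0
```

Call:
step_arm(deltas=[{"x":0,"y":0,"z":0,"twist":-0.175},{"x":0,"y":0,"z":0,"twist":-0.35},{"x":0,"y":0,"z":0,"twist":-0.525},{"x":0,"y":0,"z":0,"twist":-0.7},{"x":0,"y":0,"z":0,"twist":-0.875},{"x":0,"y":0,"z":0,"twist":-1.05},{"x":0,"y":0,"z":0,"twist":-1.225},{"x":0,"y":0,"z":0,"twist":-1.4},{"x":0,"y":0,"z":0,"twist":-1.57},{"x":0,"y":0,"z":0,"twist":-1.745}])

```text
clock: 15.28
eef_pos: [0.6094, 0.1167, 0.0996]
ee_rot: [-180.0, -0.1, -174.7]
force: [-0.2, -0.1, 0.5]
opening: -0.0001
grasp_force: 0.0
```

```bash
python3 -c "
from h import *
goal(95,z=.05)
f=grab('wrist','w4.png')
g=grab('scene','s4.png')
a=cv2.resize(g['img'][150:240,215:345],(520,360),interpolation=2)
b=cv2.resize(f['img'][200:300,200:340],(280*2,200*2),interpolation=2)[:360,:280*1+0]
cv2.imwrite('pics/c4.png',np.hstack([a,b]))
"
```

```text
clock 15.275 pos [0.6094 0.1167 0.0996] rot [-1.800e+02 -1.000e-01 -1.747e+02] open -0.0001017993276556269 F [-0.2 -0.1  0.5]
j [ 15.3  38.6 -44.8  97.2  31.4  57.6  54.7]
goal [0.6103211  0.11724349] delta mm [-1.   0.5 49.6] twist 0.006
```

View pics/c4.png

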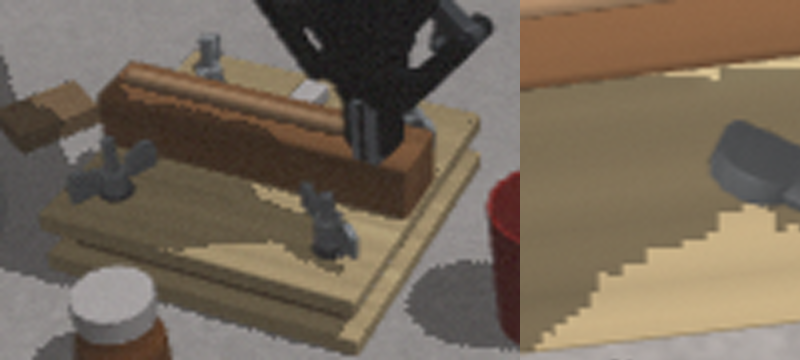

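The scene crop shows the nut lower but not yet seated at (325,235), with its wing where I expected. Third stroke, now watching the force.

Call:
step_arm(deltas=[{"x":0,"y":0,"z":8,"twist":0},{"x":0,"y":0,"z":20,"twist":0},{"x":0,"y":0,"z":35,"twist":0},{"x":0,"y":0,"z":46,"twist":0},{"x":0,"y":0,"z":50,"twist":0},{"x":0,"y":0,"z":50,"twist":0}])

```text
clock: 16.12
eef_pos: [0.6097, 0.117, 0.05]
ee_rot: [180.0, -0.0, -175.0]
force: [0.3, 0.6, 0.4]
opening: -0.0003
grasp_force: 0.0
```

Call:
step_arm(deltas=[{"x":-3.8,"y":2.0,"z":0,"twist":0.172},{"x":-7.9,"y":3.3,"z":0,"twist":0.344},{"x":-12.1,"y":3.9,"z":0,"twist":0.516},{"x":-16.4,"y":3.8,"z":0,"twist":0.688},{"x":-20.6,"y":2.9,"z":0,"twist":0.86},{"x":-24.6,"y":1.4,"z":0,"twist":1.032},{"x":-28.3,"y":-0.9,"z":0,"twist":1.204},{"x":-31.5,"y":-3.7,"z":0,"twist":1.376},{"x":-34.2,"y":-7.0,"z":0,"twist":1.548},{"x":-36.3,"y":-10.8,"z":0,"twist":1.72}])

```text
clock: 17.38
eef_pos: [0.6474, 0.1103, 0.0509]
ee_rot: [179.9, -0.1, 86.2]
force: [0.0, 1.0, -0.9]
opening: -0.0
grasp_force: 0.6
```

Call:
step_arm(deltas=[{"x":-3.8,"y":2.0,"z":0,"twist":0.172},{"x":-7.9,"y":3.3,"z":0,"twist":0.344},{"x":-12.1,"y":3.9,"z":0,"twist":0.516},{"x":-16.4,"y":3.8,"z":0,"twist":0.688},{"x":-20.6,"y":2.9,"z":0,"twist":0.86}])

```text
clock: 18.0
eef_pos: [0.6492, 0.0893, 0.051]
ee_rot: [180.0, -0.1, 36.9]
force: [0.1, 1.6, -0.2]
opening: 0.0
grasp_force: 0.7
```

Call:
step_arm(deltas=[{"x":-3.8,"y":2.0,"z":0,"twist":0.172},{"x":-7.9,"y":3.3,"z":0,"twist":0.344},{"x":-12.1,"y":3.9,"z":0,"twist":0.516}])

```text
clock: 18.38
eef_pos: [0.6422, 0.0788, 0.051]
ee_rot: [-179.9, -0.2, 7.3]
force: [2.1, 1.0, -1.3]
opening: -0.0004
grasp_force: 1.1
```

```bash
python3 -c "
from h import *
goal(-83,z=.05)
"
```

```text
clock 18.375 pos [0.6422 0.0788 0.051 ] rot [-179.9   -0.2    7.3] open -0.000391650454285887 F [ 2.1  1.  -1.3]
j [-12.1  36.4   1.2  97.3  -1.   46.2 -93.1]
goal [0.64155863 0.07830177] delta mm [-0.7  0.4  1. ] twist 0.005
```

Call:
step_arm(deltas=[{"x":-3.8,"y":2.0,"z":0,"twist":0.172},{"x":-7.9,"y":3.3,"z":0,"twist":0.344},{"x":-10.2,"y":3.7,"z":0,"twist":0.44}])

```text
clock: 18.75
eef_pos: [0.6326, 0.0736, 0.0511]
ee_rot: [-179.9, -0.1, -17.8]
force: [0.4, -0.1, -1.5]
opening: -0.0001
grasp_force: 1.1
```

Call:
step_arm(deltas=[{"x":0,"y":0,"z":0,"twist":0},{"x":7,"y":4,"z":0,"twist":0},{"x":8,"y":4,"z":-10,"twist":0},{"x":8,"y":4,"z":-25,"twist":0},{"x":8,"y":4,"z":-42,"twist":0},{"x":8,"y":4,"z":-50,"twist":0},{"x":8,"y":4,"z":-50,"twist":0}])

```text
clock: 19.62
eef_pos: [0.6385, 0.0671, 0.1015]
ee_rot: [-179.9, -0.1, -17.6]
force: [0.2, -0.1, -0.9]
opening: -0.0002
grasp_force: 0.0
```

```bash
python3 -c "
from h import *
goal(95,z=.1)
"
```

```text
clock 19.625 pos [0.6385 0.0671 0.1015] rot [-1.799e+02 -1.000e-01 -1.760e+01] open -0.00020334757680583786 F [ 0.2 -0.1 -0.9]
j [ -16.1   32.5    8.3   96.7   -5.7   51.1 -113.1]
goal [0.6103211  0.11724349] delta mm [-42.  -39.3   1.4] twist 2.747
```

Call:
step_arm(deltas=[{"x":-4,"y":-3,"z":0,"twist":-0.177},{"x":-8,"y":-7,"z":0,"twist":-0.354},{"x":-12,"y":-11,"z":0,"twist":-0.53},{"x":-16,"y":-15,"z":0,"twist":-0.707},{"x":-20,"y":-19,"z":0,"twist":-0.884},{"x":-24,"y":-23,"z":0,"twist":-1.06},{"x":-28,"y":-27,"z":0,"twist":-1.237},{"x":-32,"y":-31,"z":0,"twist":-1.414},{"x":-36,"y":-35,"z":0,"twist":-1.59},{"x":-41,"y":-39,"z":0,"twist":-1.765}])

```text
clock: 20.88
eef_pos: [0.6102, 0.1165, 0.0996]
ee_rot: [-179.9, 0.0, 83.9]
force: [-0.0, 0.3, 0.3]
opening: -0.0
grasp_force: 0.0
```

Call:
step_arm(deltas=[{"x":0,"y":0,"z":0,"twist":-0.177},{"x":0,"y":0,"z":0,"twist":-0.354},{"x":0,"y":0,"z":0,"twist":-0.53},{"x":0,"y":0,"z":0,"twist":-0.707},{"x":0,"y":0,"z":0,"twist":-0.884},{"x":0,"y":0,"z":0,"twist":-1.06},{"x":0,"y":0,"z":0,"twist":-1.237},{"x":0,"y":0,"z":0,"twist":-1.414},{"x":0,"y":0,"z":0,"twist":-1.59},{"x":0,"y":0,"z":0,"twist":-1.765}])

```text
clock: 22.12
eef_pos: [0.6103, 0.1163, 0.0997]
ee_rot: [-180.0, -0.1, -175.0]
force: [0.0, -0.1, -0.7]
opening: 0.0002
grasp_force: 0.0
```

```bash
python3 -c "
from h import *
goal(95,z=.05)
g=grab('scene','s5.png');f=grab('wrist','w5.png')
a=cv2.resize(g['img'][150:240,215:345],(520,360),interpolation=2)
b=cv2.resize(f['img'][200:320,230:320],(270,360),interpolation=2)
cv2.imwrite('pics/c5.png',np.hstack([a,b]))
"
```

```text
clock 22.125 pos [0.6103 0.1163 0.0997] rot [-1.80e+02 -1.00e-01 -1.75e+02] open 0.00015547219342455107 F [ 0.  -0.1 -0.7]
j [ 13.2  37.4 -41.2  97.2  28.7  56.5  56.5]
goal [0.6103211  0.11724349] delta mm [-0.1  0.9 49.7] twist -0.0
```

View pics/c5.png

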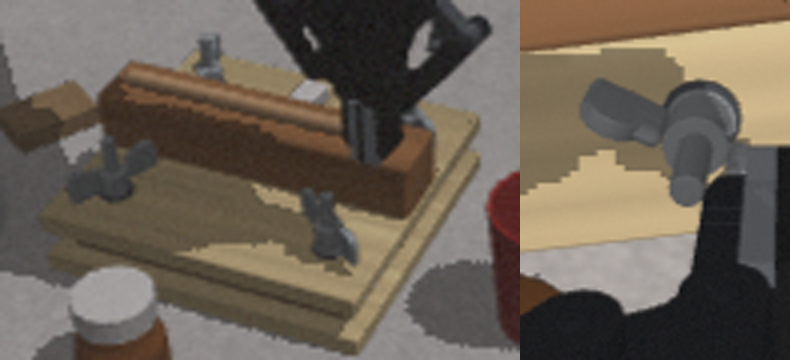

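The nut is almost seated, with its shadow close under the hub at (325,245). Fourth stroke, in short pieces.

Call:
step_arm(deltas=[{"x":0,"y":0,"z":8,"twist":0},{"x":0,"y":0,"z":20,"twist":0},{"x":0,"y":0,"z":35,"twist":0},{"x":0,"y":0,"z":46,"twist":0},{"x":0,"y":0,"z":50,"twist":0},{"x":0,"y":0,"z":50,"twist":0}])

```text
clock: 22.98
eef_pos: [0.6106, 0.1165, 0.05]
ee_rot: [180.0, -0.0, -175.3]
force: [0.4, 0.5, 1.0]
opening: -0.0003
grasp_force: 0.0
```

Call:
step_arm(deltas=[{"x":-3.8,"y":2.0,"z":0,"twist":0.172},{"x":-7.9,"y":3.3,"z":0,"twist":0.344},{"x":-12.1,"y":3.9,"z":0,"twist":0.516}])

```text
clock: 23.35
eef_pos: [0.6229, 0.1216, 0.051]
ee_rot: [180.0, 0.0, 154.8]
force: [-1.8, 0.6, -0.5]
opening: -0.0002
grasp_force: 0.6
```

Call:
step_arm(deltas=[{"x":-1.9,"y":1.1,"z":0,"twist":0.086},{"x":-3.8,"y":2.0,"z":0,"twist":0.172}])

```text
clock: 23.6
eef_pos: [0.6268, 0.1221, 0.0509]
ee_rot: [180.0, 0.0, 145.1]
force: [-0.6, 1.0, 0.4]
opening: 0.0005
grasp_force: 0.6
```

Call:
step_arm(deltas=[{"x":-1.9,"y":1.1,"z":0,"twist":0.086},{"x":-3.8,"y":2.0,"z":0,"twist":0.172}])

```text
clock: 23.85
eef_pos: [0.6311, 0.1217, 0.0508]
ee_rot: [180.0, -0.0, 135.2]
force: [-0.6, 1.0, -0.2]
opening: 0.0
grasp_force: 0.6
```

Call:
step_arm(deltas=[{"x":-1.9,"y":1.1,"z":0,"twist":0.086},{"x":-3.8,"y":2.0,"z":0,"twist":0.172}])

```text
clock: 24.1
eef_pos: [0.6352, 0.1205, 0.0508]
ee_rot: [179.9, -0.0, 125.4]
force: [-0.3, 0.5, -1.4]
opening: -0.0002
grasp_force: 0.6
```

Call:
step_arm(deltas=[{"x":-1.9,"y":1.1,"z":0,"twist":0.086},{"x":-3.8,"y":2.0,"z":0,"twist":0.172}])

```text
clock: 24.35
eef_pos: [0.6391, 0.1186, 0.0508]
ee_rot: [179.9, -0.0, 115.5]
force: [-1.2, 0.7, -1.6]
opening: 0.0
grasp_force: 0.6
```

Call:
step_arm(deltas=[{"x":-1.9,"y":1.1,"z":0,"twist":0.086},{"x":-3.8,"y":2.0,"z":0,"twist":0.172}])

```text
clock: 24.6
eef_pos: [0.6426, 0.1161, 0.0508]
ee_rot: [179.9, -0.1, 105.7]
force: [0.5, 1.0, -1.3]
opening: -0.0001
grasp_force: 0.6
```

Call:
step_arm(deltas=[{"x":-1.9,"y":1.1,"z":0,"twist":0.086}])

```text
clock: 24.72
eef_pos: [0.6442, 0.1146, 0.0508]
ee_rot: [179.9, -0.1, 100.8]
force: [-0.5, 1.2, -1.2]
opening: -0.0
grasp_force: 0.6
```

Call:
step_arm(deltas=[{"x":-1.9,"y":1.1,"z":0,"twist":0.086}])

```text
clock: 24.85
eef_pos: [0.6457, 0.113, 0.0508]
ee_rot: [179.9, -0.1, 95.8]
force: [0.2, 2.1, -0.7]
opening: 0.0001
grasp_force: 0.6
```

Call:
step_arm(deltas=[{"x":-1.9,"y":1.1,"z":0,"twist":0.086}])

```text
clock: 24.98
eef_pos: [0.647, 0.1112, 0.0509]
ee_rot: [179.9, -0.1, 90.9]
force: [-0.5, 0.7, -1.0]
opening: -0.0002
grasp_force: 0.6
```

Call:
step_arm(deltas=[{"x":-1.9,"y":1.1,"z":0,"twist":0.086}])

```text
clock: 25.1
eef_pos: [0.6481, 0.1093, 0.0509]
ee_rot: [180.0, -0.1, 86.0]
force: [-0.1, 1.6, -1.2]
opening: 0.0002
grasp_force: 0.6
```

Call:
step_arm(deltas=[{"x":-1.9,"y":1.1,"z":0,"twist":0.086}])

```text
clock: 25.22
eef_pos: [0.6491, 0.1085, 0.0509]
ee_rot: [180.0, -0.2, 81.1]
force: [0.3, 4.7, -2.0]
opening: -0.0
grasp_force: 2.4
```

Call:
step_arm(deltas=[{"x":-1.9,"y":1.1,"z":0,"twist":0.086}])

```text
clock: 25.35
eef_pos: [0.6501, 0.1074, 0.051]
ee_rot: [180.0, -0.2, 76.2]
force: [0.4, 5.9, -2.8]
opening: 0.0001
grasp_force: 3.4
```

Call:
step_arm(deltas=[{"x":-1.9,"y":1.1,"z":0,"twist":0.086}])

```text
clock: 25.48
eef_pos: [0.6509, 0.1063, 0.0511]
ee_rot: [180.0, -0.3, 71.3]
force: [2.3, 8.9, -3.2]
opening: 0.0002
grasp_force: 4.4
```

Call:
step_arm(deltas=[{"x":-1.9,"y":1.1,"z":0,"twist":0.086}])

```text
clock: 25.6
eef_pos: [0.6518, 0.1051, 0.0513]
ee_rot: [180.0, -0.4, 66.4]
force: [3.9, 10.7, -2.8]
opening: -0.0002
grasp_force: 5.4
```

The force is climbing steadily at the springy stop (about 11 N), so the nut is snug. I'll back off and rise clear.

Call:
step_arm(deltas=[{"x":4,"y":0,"z":0,"twist":0},{"x":10,"y":2,"z":0,"twist":0},{"x":15,"y":3,"z":0,"twist":0},{"x":15,"y":3,"z":-15,"twist":0},{"x":15,"y":3,"z":-35,"twist":0},{"x":15,"y":3,"z":-65,"twist":0},{"x":15,"y":3,"z":-100,"twist":0},{"x":15,"y":3,"z":-120,"twist":0},{"x":15,"y":3,"z":-120,"twist":0}])

```text
clock: 26.72
eef_pos: [0.6605, 0.1126, 0.1727]
ee_rot: [179.8, -0.1, 66.4]
force: [-0.1, -0.1, -0.2]
opening: -0.0001
grasp_force: 0.0
```

```bash
python3 -c "
from h import *
goal(15)
g=grab('scene','s6.png');t=grab('top','t6.png')
a=cv2.resize(g['img'][150:240,215:345],(520,360),interpolation=2)
b=cv2.resize(t['img'][130:250,290:380],(270,360),interpolation=2)
cv2.imwrite('pics/c6.png',np.hstack([a,b]))
"
```

```text
clock 26.725 pos [0.6605 0.1126 0.1727] rot [ 1.798e+02 -1.000e-01  6.640e+01] open -7.932749708873955e-05 F [-0.1 -0.1 -0.2]
j [ -6.6  31.1 -10.7  87.9   6.3  61.3 -42.5]
goal [0.64239039 0.1159752 ] delta mm [ -4.4 -18.3 122.6] twist -0.674
```

View pics/c6.png

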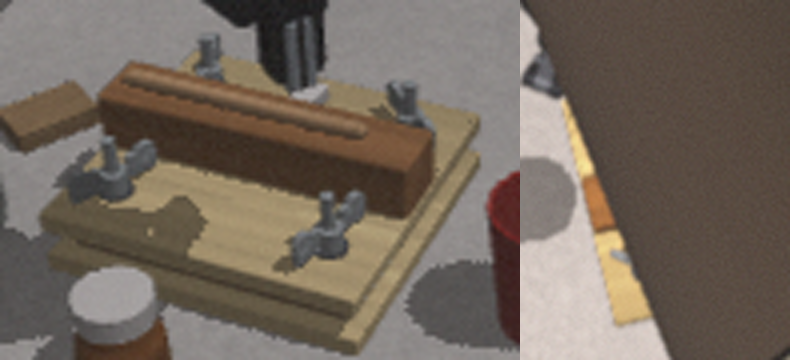

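The scene crop shows the nut seated on the board at (328,240), with as much stud showing as on its tight neighbour at (112,180). Everything else is undisturbed and the hand is clear, so I'm handing in.

```bash
python3 -c "
from h import *
print(ctrl.finish_job())"
```

```text
the job is handed in; nothing more can be done
None
```

The loose wing nut is screwed down snug against its stop (about 11 N at the fingertips), nothing else looked moved in the last picture, the hand is clear, and the job was handed in at about 27 s; no verdict came back.

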